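# Hang the amber pendant over the inspection lamp and hold the shutter half open

## Robot

A 7-joint arm with a two-finger parallel gripper is mounted at the origin on the work surface. World frame = base frame: x ahead of the robot, y to its left, z up, the work surface at z = 0. Lengths are in m, angles in degrees, forces in N, time in s.
With the tool pointing down it reaches from about 0.35 to 0.9 m from the base axis. Payload 7.2 kg.
Tool frame: the origin (TCP) lies at the very end of the fingers, on their centre line; the grasp point (between the pads) lies 19 mm behind it (r.tcp_to_grasp is the distance from the TCP to the grasp point, in m); z points along the fingers, y is the line along which they close (so a half turn about z gives the same grasp; the last joint's range is limited). The gripper opens to 85 mm and grips with 20 to 120 N. Pads are 22 mm wide; open, the fingers measure 114 mm over their backs; the gripper's body (76 mm by 85 mm) begins 54 mm behind the grasp point. The pads swing forward as they close: fully open they stand 13 mm farther back than shut.
Start: joints at [70.176, 23.554, -0.728, 91.456, 0.321, 64.991, -4.71], TCP at [0.171, -0.601, 0.231] pointing down, gripper open.
Joint ranges: [-169.25, 169.25], [-16.82, 113.86], [-84.01, 82.57], [7.8, 145.47], [-59.2, 239.2], [7.22, 106.19], [-163.78, 163.78]. Speed limits (degrees/s): [136.94, 136.94, 172.46, 172.46, 180, 180, 180].

## Interface

Orientations are given as a 3x3 rotation matrix whose columns are the frame's x, y, z axes.
In Python, from cell import r, optics, finish_job gives the robot as it stands.
- The arm moves only by the tool arm_command, never from a script. Its argument "plan" is a list that holds one entry, the list of rows, each a list of 7 numbers: the finger opening in m, from 0 to 0.0854, then the shift along the tool's x, y, z in m, then the turn, a rotation vector about the tool's x, y, z in rad. In form: [[[gripper, x, y, z, rx, ry, rz], ...]]. A call has exactly 8 rows; each row is the pose to reach, as a shift and turn from the pose commanded when the call began, along the tool's axes at that moment; what a row does not reach only later rows make up. A row lasts 1/10 s, in which the tool goes at most 50 mm and 8.59 degrees, less where a joint would pass 70% of its speed; a pose out of reach is approached as far as the arm can. A call with a gripper value outside its range is refused whole. The fingers move at their own pace and stop on an object; "grip_force" is the grip in N (left out, the last holds). Time passes only in rows, so rows that repeat a pose let the fingers close, or fill a call up. It gives the time, the measured TCP pose, the force, the opening and the grip force at its end, in the units of the state.
- r.state(): the state, without advancing time (a new reading comes with each control period).
- optics.snapshot(name): name is "scene" or "top" or "wrist"; returns a dict with "frame" (400x640x3 uint8, red, green, blue), "mtx" (3x3 intrinsics, pixels), "k1" (the pictures are not rectified: a ray, as slopes to the right and down, at radius r is drawn at 1 + k1 r^2 times it, then the intrinsics apply), "T" (4x4, takes a point from camera to world coordinates). Camera axes: x right, y up, looking along -z (the intrinsics and any distortion apply to the point x, -y, -z); pixel columns grow to the right and rows downward; lengths in m; the calibration is good to about 2 mm. A picture is of the moment at which its call begins. There is no depth.
- finish_job(): hands the job in; it is judged then, once.
The state is a dict: "clock": time; "joint_pos": joint angles; "dq": joint speeds; "joint_torque": joint torques, N m; "eef_pos": TCP position; "ee_rot": TCP orientation; "contact_force": force on the tool from outside, world axes, zero at the start; "wrist_torque": the same for the moment, N m; "gripper_width": finger opening in m; "grasp_force": force on a finger pad.
Only numpy, scipy, OpenCV 4.12 (cv2) and the standard library are available. Lean on these libraries where they do the work, as an engineer would, in place of code of your own. Each camera call takes 0.05 s, during which the arm holds its last target. There are 200 camera calls.

## Task

I want to look at the orange amber pendant for inclusions: take it out of the velvet block and hang it by its gold bail on the hook over the inspection lamp's window, letting it hang freely. Then pull the lamp's self-closing shutter by its black knob to half open, the knob level with the red middle mark, so that the shadow edge lies across the stone, and finish still holding it steady there against the spring. Leave the other pendants and everything else on the counter where they are.

Things in the scene. Friction and masses are not known exactly. Their poses are not given: they have to be found in the camera images.
- amber_center (a point): Orange amber pendant: rounded tablet 24 (x) x 42 (y) x 50 mm (z) in a gold rim, 52 to 85 g. Point at the centre of the tablet, 25 mm above its underside; x is its thickness, y its width, z up. Starts upright in one of the velvet block's three slots, axes as the block's. Gripped across its thickness 5 to 12 mm under the top, the bail stands free between the fingers.
- amber_bail (a point): Centre of the opening of the amber pendant's bail, 36.75 mm above amber_center. The bail is a rigid upright loop (rectangle, upper corners cut off) of 3.5 mm gold wire in the pendant's x-z plane, 22.5 mm wide over all, top 50 mm above amber_center; opening 15.5 mm wide (x), 20 mm high. The hook passes through it along the pendant's y, so between fingers that grip the thickness.
- amber: The whole amber pendant; origin at the centre of the tablet's underside.
- block: Black velvet pendant block, fixed, 90 (x) x 235 (y) x 18 mm high, origin at the centre of its underside. Three slots in a row along its y axis at -72, 0 and +72 mm, each 27 x 45 mm, 10 mm deep (floor 8 mm above the counter); a pendant stands upright in each, width along the row.
- jade_center (a point): Dark green jade pendant. Gold rim; the same shape as the amber pendant. Point at the centre of its stone. A bystander: leave it standing in its slot.
- lapis_center (a point): Dark blue lapis pendant. Gold rim; the same shape as the amber pendant. Point at the centre of its stone. A bystander: leave it standing in its slot.
- lamp: White inspection lamp, fixed, 180 (x) x 290 (y) mm, flat deck 70 mm above the counter; origin at the centre of its underside. In its frame, mm: light window 64 x 56 centred at x 30, y 50; hook post at x 30, y 132; knob path at x -45; spring barrel along y at x -45, y 30 to 130, top 86 above the counter. Marks on the deck by the knob: black y -20 (closed), red y -50 (half), black y -80 (open).
- hook: The lamp's hook, fixed to it: 5 mm round steel wire. From its post (lamp frame x 30, y 132 mm) the arm runs nearly level over the window towards the lamp's -y, nothing above it, and ends in an upturned tip.
- hook_seat (a point): Where the bail hangs: centre of the hook wire at its lowest, 165 mm above the counter, over mid-window; axes as the lamp. Tip: 15 mm further to the lamp's -y, 7 mm higher. Towards +y the arm runs 82 mm to the post, rising 8 mm. The bail is threaded over the tip moving to +y with its opening's centre about 3 mm above seat height, then lowered; hung, that centre is 7.5 mm under this point.
- shutter (a joint): Travel of the lamp's black sliding shutter in m: 0 closed (spring home, as found), 0.06 fully open, 0.03 half. It opens towards the lamp's -y. The spring closes it by itself: about 4 N at 0, 8.5 N at half, 12.5 N at full.
- shutter_knob (a point): Black upright round shutter knob, 18 mm diameter, top 122 mm above the counter; point on its axis 12 mm under the top; moves with the shutter. Closed, it lies 75 mm to -x and 70 mm to -y (lamp frame) of the hook seat. Its tab and the spring rod beside it (towards +y) are below 88 mm above the counter.
- touchstone: Dark grey touchstone slab 75 x 110 x 16 mm, loose on the counter. A bystander.
- pliers: Pliers with orange grips, 135 mm long, lying loose. A bystander.
- loupe: Folded steel loupe with black cover, 50 mm long, 26 mm high, loose. A bystander.
- acid: Small brown glass bottle with red cap, 32 mm diameter, 62 mm high, loose. A bystander.
- ringbox: Closed navy ring box 55 mm square, 47 mm high, loose. A bystander.
There are look-alikes about, which are no part of the job. Leave any pink look-alike of the amber alone.

How it is judged:
By the outcome, as a careful person would: the job done as asked, in the order asked, and still so for the second after the job is handed in, while the arm keeps its last pose, push and grip.
It also fails if it takes over 64 s, if anything falls off the work surface, if the arm or the gripper's body presses on something with over 40 N, if the wrist force passes 120 N, or if a joint passes its speed limit or range.

## Working session

There is one attempt and no reset: what is moved stays moved. The work goes in short steps, Python scripts to look and compute and a tool call to move; the robot and the scene stay as the last step left them, time stands still between calls to the robot, and variables do not carry over. Pictures are saved under pics/ and viewed, at most 10 in all, crops included, and the job is handed in when it is done.

Besides the shell and the picture viewer there is one more tool, called by a JSON object that holds its "api" and its "payload". arm_command: Moves the arm, as the interface text tells. Its arguments: {"type":"object","properties":{"plan":{"type":"array"},"grip_force":{"type":"number"}},"required":["plan"]}

```bash
mkdir -p pics; cat > h.py <<'E'
import numpy as np, cv2
from cell import r, optics, finish_job
def snap(n,save=None):
    s=optics.snapshot(n)
    if save: cv2.imwrite('pics/'+save,s['frame'][:,:,::-1])
    return s
def ray(s,u,v):
    K=np.array(s['mtx'],float); k=s['k1']
    d=cv2.undistortPoints(np.array([[[u,v]]],float),K,np.array([k,0,0,0.]))[0,0]
    # k1 model: distorted = undist*(1+k1 r^2), same as OpenCV
    T=np.array(s['T']); w=T[:3,:3]@np.array([d[0],-d[1],-1.]); return T[:3,3],w/np.linalg.norm(w)
def onz(s,u,v,z):
    o,d=ray(s,u,v); return o+d*(z-o[2])/d[2]
def proj(s,p):
    T=np.array(s['T']); c=T[:3,:3].T@(np.array(p,float)-T[:3,3])
    x,y=c[0]/-c[2],-c[1]/-c[2]; f=1+s['k1']*(x*x+y*y); K=np.array(s['mtx'])
    return np.array([K[0,0]*x*f+K[0,2],K[1,1]*y*f+K[1,2]])
def tri(a,pa,b,pb):
    o1,d1=ray(a,*pa);o2,d2=ray(b,*pb)
    A=np.stack([d1,-d2],1);t=np.linalg.lstsq(A,o2-o1,rcond=None)[0]
    p,q=o1+t[0]*d1,o2+t[1]*d2; return (p+q)/2,np.linalg.norm(p-q)
E
python3 - <<'E'
from h import *
for n in ['top','scene']:
    s=snap(n,n+'0.png'); print(n,np.round(s['T'],3).tolist(),np.round(s['mtx'],1).tolist(),s['k1'])
st=r.state(); print(st['eef_pos'],np.round(st['ee_rot'],3).tolist(),st['clock'])
E
```

```text
top [[0.015, 0.987, -0.16, 0.317], [-1.0, 0.015, -0.002, 0.054], [0.0, 0.16, 0.987, 1.229], [0.0, 0.0, 0.0, 1.0]] [[383.3, 0.0, 323.6], [0.0, 383.3, 199.4], [0.0, 0.0, 1.0]] -0.09366265969744914
scene [[-0.221, -0.661, 0.717, 1.193], [0.975, -0.14, 0.171, 0.203], [-0.013, 0.737, 0.675, 0.807], [0.0, 0.0, 0.0, 1.0]] [[391.8, 0.0, 322.1], [0.0, 391.8, 194.4], [0.0, 0.0, 1.0]] -0.03590652326535131
[ 0.17123218 -0.60063079  0.23052146] [[0.962, 0.274, -0.0], [0.274, -0.962, 0.001], [-0.0, -0.001, -1.0]] 0.1
```

View pics/top0.png

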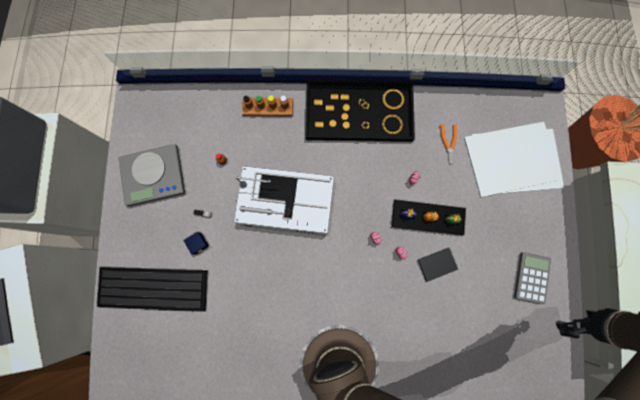

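View pics/scene0.png

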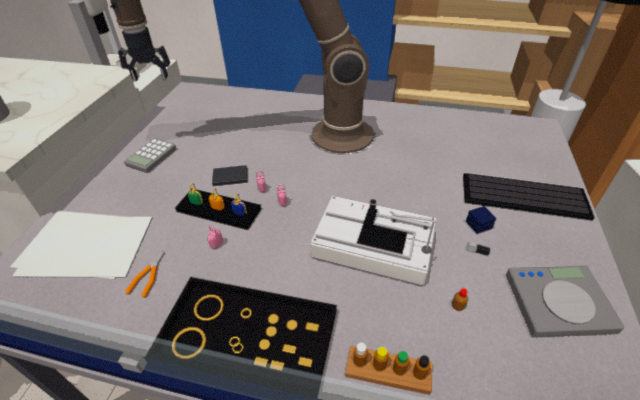

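Top view: lapis (408,214), amber (431,217) and jade (455,218) stand in the block. Pink look-alikes lie at (414,178), (376,238) and (401,253). The lamp is at (285,200), with its post at the left (240,182). The amber is the orange stone in the middle slot, which I'll confirm in a crop while measuring.

```bash
python3 - <<'E'
from h import *
t=snap('top');s=snap('scene')
f=t['frame']; hsv=cv2.cvtColor(f,cv2.COLOR_RGB2HSV)
def quad(mask,x0,x1,y0,y1,z,nm):
    m=np.zeros(mask.shape,np.uint8); m[y0:y1,x0:x1]=mask[y0:y1,x0:x1]*255
    m=cv2.morphologyEx(m,cv2.MORPH_CLOSE,np.ones((7,7)))
    c=max(cv2.findContours(m,0,2)[0],key=cv2.contourArea)
    P=np.array([onz(t,*p[0],z)[:2] for p in c]).astype(np.float32)
    (cx,cy),wh,a=cv2.minAreaRect(P*1000); print(nm,cx,cy,wh,a)
quad(hsv[...,2]<60,380,480,190,245,.018,'block')
quad((hsv[...,2]>170)&(hsv[...,1]<40),225,345,160,245,.07,'lamp')
def blob(s,x0,x1,y0,y1):
    h=cv2.cvtColor(s['frame'],cv2.COLOR_RGB2HSV)[y0:y1,x0:x1]
    m=((h[...,0]<20)&(h[...,0]>=7)&(h[...,1]>170)&(h[...,2]>150)).astype(np.uint8)
    n,l,st,c=cv2.connectedComponentsWithStats(m); i=1+np.argmax(st[1:,4]); return c[i]+[x0,y0],st[i]
a=blob(t,415,447,200,235);b=blob(s,200,230,185,220)
print(a,b,tri(t,a[0],s,b[0]))
A=cv2.resize(f[150:250,225:345],None,fx=5,fy=5,interpolation=2)[:,:,::-1]
B=cv2.resize(s['frame'][170:260,170:290],None,fx=3,fy=3,interpolation=2)[:,:,::-1]
cv2.imwrite('pics/c1.png',np.hstack([A[:, :], ])); 
C=cv2.resize(f[165:265,360:480],None,fx=3,fy=3,interpolation=2)[:,:,::-1]
cv2.imwrite('pics/c2.png',np.hstack([B,C[:270]]))
E
```

```text
block 460.2537841796875 -279.74517822265625 (234.39752197265625, 88.97613525390625) 84.12796783447266
lamp 506.76043701171875 180.2124481201172 (291.49853515625, 177.84518432617188) 84.29606628417969
(array([428.70833333, 215.125     ]), array([12, 13,  5,  6, 24], dtype=int32)) (array([215.43103448, 201.92241379]), array([  9,  10,  13,  14, 116], dtype=int32)) (array([ 0.46701735, -0.28118358,  0.03446416]), np.float64(0.009569591109057815))
```

View pics/c2.png

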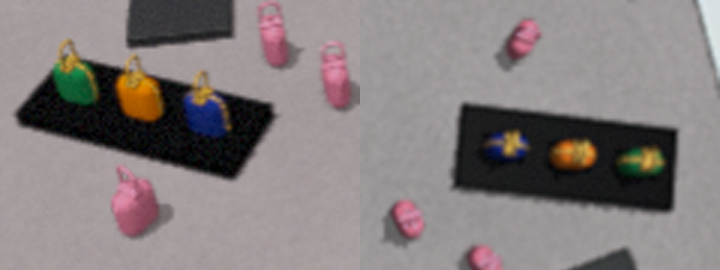

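The crop confirms it: the orange stone with gold rim and bail is in the middle slot, between lapis and jade, and the pink ones lie outside the block. Block and lamp measure 234x89 and 291x178 mm, matching the given sizes, with yaw of about -5.9° and -5.7°.

```bash
cat >> h.py <<'E'
from scipy.spatial.transform import Rotation as Ro
def go(p,yaw):  # yaw: direction of tool y, world deg
    st=r.state(); R=np.array(st['ee_rot']); a=np.radians(yaw)
    y=np.array([np.cos(a),np.sin(a),0]); z=np.array([0,0,-1.]); W=np.stack([np.cross(y,z),y,z],1)
    print('shift',np.round(R.T@(np.array(p)-st['eef_pos']),4),'rot',np.round(Ro.from_matrix(R.T@W).as_rotvec(),4))
a=np.radians(-5.7); LX=np.array([np.cos(a),np.sin(a)]); LY=np.array([-np.sin(a),np.cos(a)]); LC=np.array([.5068,.1802])
def lamp(x,y,z): return np.r_[LC+LX*x+LY*y,z]
E
python3 -c "
from h import *
go([.460,-.280,.14],-5.87); print(lamp(.03,.05,.165),lamp(-.045,-.02,.11))"
```

```text
shift [ 0.3656 -0.2292  0.091 ] rot [-9.0000e-04 -5.0000e-04 -1.1905e+00]
[0.54161765 0.22697319 0.165     ] [0.4600361  0.16476828 0.11      ]
```

{"api": "arm_command", "payload": {"plan": [[[0.085,0.366,-0.229,0.04,0,0,-1.19],[0.085,0.366,-0.229,0.04,0,0,-1.19],[0.085,0.366,-0.229,0.04,0,0,-1.19],[0.085,0.366,-0.229,0.04,0,0,-1.19],[0.085,0.366,-0.229,0.04,0,0,-1.19],[0.085,0.366,-0.229,0.04,0,0,-1.19],[0.085,0.366,-0.229,0.04,0,0,-1.19],[0.085,0.366,-0.229,0.04,0,0,-1.19]]]}}

```text
clock: 1.0
eef_pos: [0.4391, -0.3037, 0.1944]
ee_rot: [[0.097, 0.995, 0.0], [0.995, -0.097, -0.0], [-0.0, 0.0, -1.0]]
contact_force: [1.8, -0.8, -0.8]
gripper_width: 0.085
grasp_force: 0.0
```

```bash
python3 -c "
from h import *
go([.460,-.280,.14],-5.87); print(r.state()['eef_pos'])"
```

```text
shift [0.0257 0.0185 0.0544] rot [0.0003 0.0004 0.0053]
[ 0.4390948  -0.30373175  0.19436877]
```

{"api": "arm_command", "payload": {"plan": [[[0.085,0.025,0.018,0.054,0,0,0.005],[0.085,0.025,0.018,0.054,0,0,0.005],[0.085,0.025,0.018,0.054,0,0,0.005],[0.085,0.025,0.018,0.054,0,0,0.005],[0.085,0.025,0.018,0.054,0,0,0.005],[0.085,0.025,0.018,0.054,0,0,0.005],[0.085,0.025,0.018,0.054,0,0,0.005],[0.085,0.025,0.018,0.054,0,0,0.005]]]}}

```text
clock: 1.8
eef_pos: [0.4585, -0.2828, 0.1409]
ee_rot: [[0.109, 0.994, 0.001], [0.994, -0.109, -0.001], [-0.001, 0.001, -1.0]]
contact_force: [0.1, 0.1, 0.1]
gripper_width: 0.0852
grasp_force: 0.0
```

```bash
python3 -c "
from h import *
go([.460,-.280,.14],-5.87); print(r.state()['eef_pos'])
s=snap('wrist','w1.png'); print(np.round(s['T'],3).tolist())
for z in (.033,.058,.0698): print(proj(s,[.46,-.28,z]))"
```

```text
shift [0.003  0.0011 0.0009] rot [ 0.0007  0.0006 -0.0064]
[ 0.45853182 -0.28284442  0.14092865]
[[0.994, 0.103, 0.032, 0.466], [-0.108, 0.947, 0.302, -0.207], [0.001, -0.304, 0.953, 0.285], [0.0, 0.0, 0.0, 1.0]]
[318.85228748 187.87005999]
[319.13514977 198.08783306]
[319.28918846 203.6546692 ]
```

View pics/w1.png

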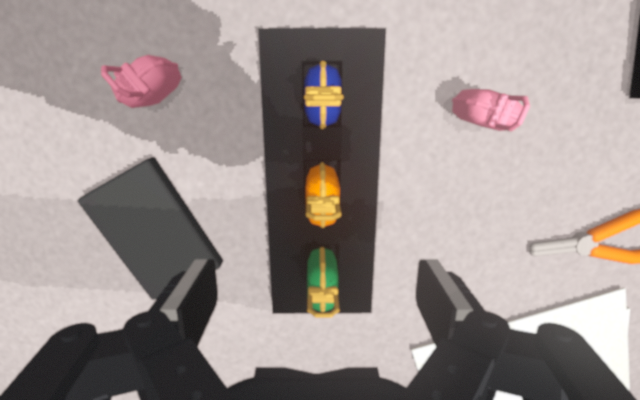

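Wrist view: the amber is at (323,195) with its bail at (323,207). Lapis is above at (323,95) and jade below at (323,283). I'll refine x and y from the block edges and the orange mask.

```bash
python3 -c "
from h import *
s=snap('wrist'); h=cv2.cvtColor(s['frame'],cv2.COLOR_RGB2HSV)
m=(h[...,2]<75).astype(np.uint8)*255; m[:,:250]=0;m[:,400:]=0;m[330:]=0
m|=((h[...,1]>150)&(h[...,2]>60)&(np.indices(m.shape)[1]>295)&(np.indices(m.shape)[1]<350)).astype(np.uint8)*255
m=cv2.morphologyEx(m,cv2.MORPH_CLOSE,np.ones((9,9)))
c=max(cv2.findContours(m,0,2)[0],key=cv2.contourArea)
P=np.array([onz(s,*p[0],.018)[:2] for p in c[:,:]]).astype(np.float32)
print(cv2.minAreaRect(P*1000))
o=((h[...,0]>7)&(h[...,0]<25)&(h[...,1]>120)&(h[...,2]>120)); o[:140]=0;o[240:]=0;o[:,:295]=0;o[:,350:]=0
y,x=np.nonzero(o); print(x.min(),x.max(),y.min(),y.max())
yc=(y.min()+y.max())/2
for z in (.033,.045,.058): print(z,onz(s,(x.min()+x.max())/2,yc,z),onz(s,323,y.min(),z),onz(s,323,y.max(),z))
"
```

```text
((461.43865966796875, -285.110595703125), (232.4859619140625, 87.90548706054688), 84.01138305664062)
306 341 164 227
0.033 [ 0.46287571 -0.28614712  0.033     ] [ 0.46498948 -0.26180883  0.033     ] [ 0.45986078 -0.31184769  0.033     ]
0.045 [ 0.4630186 -0.2823451  0.045    ] [ 0.46503159 -0.25916705  0.045     ] [ 0.46014739 -0.30682048  0.045     ]
0.058 [ 0.46317339 -0.27822624  0.058     ] [ 0.46507722 -0.25630512  0.058     ] [ 0.46045788 -0.30137433  0.058     ]
```

```bash
python3 -c "
from h import *
print(r.state()['eef_pos']);go([.462,-.283,.031],-5.95)"
```

```text
[ 0.45855424 -0.28251215  0.14063715]
shift [-1.000e-04  3.400e-03  1.096e-01] rot [ 0.0003  0.0003 -0.0046]
```

{"api": "arm_command", "payload": {"plan": [[[0.085,0,0.003,0.02,0,0,-0.005],[0.085,0,0.003,0.045,0,0,-0.005],[0.085,0,0.003,0.07,0,0,-0.005],[0.085,0,0.003,0.09,0,0,-0.005],[0.085,0,0.003,0.105,0,0,-0.005],[0.085,0,0.003,0.1095,0,0,-0.005],[0.085,0,0.003,0.1095,0,0,-0.005],[0.085,0,0.003,0.1095,0,0,-0.005]]]}}

```text
clock: 2.7
eef_pos: [0.4622, -0.2828, 0.0317]
ee_rot: [[0.103, 0.995, 0.001], [0.995, -0.103, -0.001], [-0.001, 0.001, -1.0]]
contact_force: [-0.2, -0.3, 0.8]
gripper_width: 0.0851
grasp_force: 0.0
```

{"api": "arm_command", "payload": {"plan": [[[0.05,0,0,0,0,0,0],[0.035,0,0,0,0,0,0],[0.02,0,0,0,0,0,0],[0.015,0,0,0,0,0,0],[0.015,0,0,0,0,0,0],[0.015,0,0,0,0,0,0],[0.015,0,0,0,0,0,0],[0.015,0,0,0,0,0,0]]], "grip_force": 40}}

```text
clock: 3.5
eef_pos: [0.4619, -0.2827, 0.0313]
ee_rot: [[0.103, 0.995, 0.0], [0.995, -0.103, -0.0], [-0.0, 0.001, -1.0]]
contact_force: [-1.2, 0.1, 5.1]
gripper_width: 0.0233
grasp_force: 40.5
```

{"api": "arm_command", "payload": {"plan": [[[0.015,0,0,-0.005,0,0,0],[0.015,0,0,-0.015,0,0,0],[0.015,0,0,-0.03,0,0,0],[0.015,0,0,-0.05,0,0,0],[0.015,0,0,-0.08,0,0,0],[0.015,0,0,-0.11,0,0,0],[0.015,0,0,-0.13,0,0,0],[0.015,0,0,-0.14,0,0,0]]]}}

```text
clock: 4.3
eef_pos: [0.4621, -0.2829, 0.1733]
ee_rot: [[0.103, 0.995, 0.002], [0.995, -0.103, -0.002], [-0.001, 0.002, -1.0]]
contact_force: [0.4, -0.6, -0.2]
gripper_width: 0.0235
grasp_force: 39.9
```

```bash
python3 -c "
from h import *
st=r.state();print(st['eef_pos'],st['contact_force'],st['gripper_width']);go(lamp(.03,-.02,.17),-5.7)
snap('wrist','w2.png')"
```

```text
[ 0.46209434 -0.28287557  0.17332381] [ 0.37602456 -0.55770097 -0.18357444] 0.023549795228733954
shift [0.4453 0.0269 0.0028] rot [ 0.0023  0.0013 -0.0036]
```

View pics/w2.png

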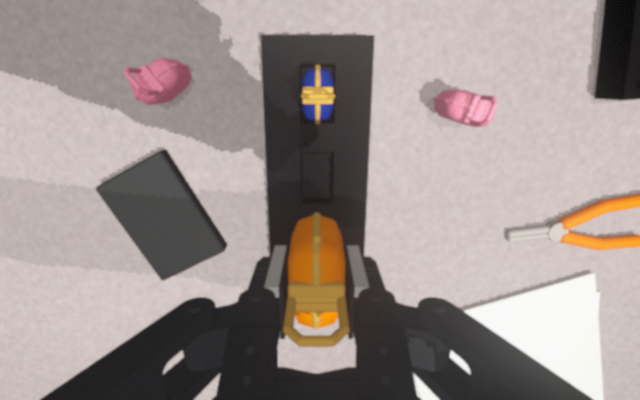

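The amber (315,265) is held upright with its bail (317,315) free between the fingers, and the middle slot (318,175) is empty. Next I carry it to the lamp, stopping short of the hook tip.

{"api": "arm_command", "payload": {"plan": [[[0.015,0.01,0,-0.01,0,0,0],[0.015,0.03,0.002,-0.02,0,0,0],[0.015,0.06,0.005,-0.02,0,0,0],[0.015,0.09,0.007,-0.02,0,0,0],[0.015,0.125,0.01,-0.02,0,0,0],[0.015,0.16,0.013,-0.02,0,0,0],[0.015,0.195,0.015,-0.02,0,0,0],[0.015,0.23,0.017,-0.02,0,0,0]]]}}

```text
clock: 5.15
eef_pos: [0.5013, -0.0533, 0.1901]
ee_rot: [[0.102, 0.995, -0.002], [0.995, -0.102, 0.0], [0.0, -0.002, -1.0]]
contact_force: [0.7, -0.1, -0.8]
gripper_width: 0.0234
grasp_force: 39.9
```

{"api": "arm_command", "payload": {"plan": [[[0.015,0.035,0.002,0,0,0,0],[0.015,0.07,0.004,0,0,0,0],[0.015,0.105,0.006,0,0,0,0],[0.015,0.14,0.008,0,0,0,0],[0.015,0.17,0.01,0,0,0,0],[0.015,0.195,0.01,0,0,0,0],[0.015,0.21,0.01,0,0,0,0],[0.015,0.215,0.01,0,0,0,0]]]}}

```text
clock: 5.95
eef_pos: [0.5333, 0.1593, 0.1903]
ee_rot: [[0.1, 0.995, -0.002], [0.995, -0.1, 0.0], [0.0, -0.002, -1.0]]
contact_force: [-0.1, 0.1, -0.0]
gripper_width: 0.0234
grasp_force: 39.9
```

```bash
python3 -c "
from h import *
go(lamp(.03,-.02,.17),-5.7);print(r.state()['eef_pos'])
s=snap('wrist','w3.png')
print(proj(s,lamp(.03,.05,.165)),proj(s,lamp(.03,.035,.172)),proj(s,lamp(.03,.132,.173)),proj(s,lamp(-.045,-.02,.122)))
"
```

```text
shift [-0.0018  0.0016  0.0203] rot [-0.0016 -0.0002 -0.0007]
[0.53328456 0.15926024 0.19026691]
[321.5248192  104.58052198] [321.58027668 138.45533454] [ 322.60145679 -109.79611514] [205.44699839 211.99343081]
```

View pics/w3.png

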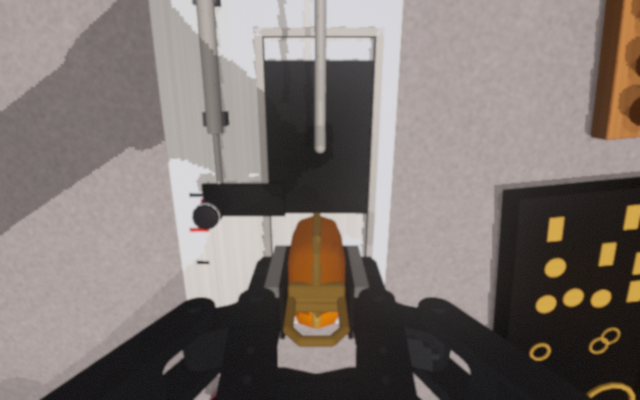

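The hook tip is at (321,151) and its arm runs up column 321. The knob top is at (206,215) and the red mark at (199,230). Predictions agree within a few pixels. I'll check the bail's lateral offset from the hook before threading.

```bash
python3 -c "
from h import *
st=r.state();s=snap('wrist');f=s['frame'];h=cv2.cvtColor(f,cv2.COLOR_RGB2HSV)
b=proj(s,st['eef_pos']+[0,0,.0017+.050]);print('bail top pred',b)
m=((h[...,0]>10)&(h[...,0]<30)&(h[...,1]>120)&(h[...,2]>80));
for v in (300,320,330,340):
  x=np.nonzero(m[v,275:360])[0]+275;print(v,x.min(),x.max(),(x.min()+x.max())/2)
x=np.nonzero(m[:,300:330].any(1))[0];print('rows',x.min(),x.max())
g=f[60:170,300:345].astype(int).sum(2)
for v in (80,100,120,140):
  x=np.nonzero(f[v,295:350].astype(int).sum(1)>240)[0]+295; p=(x.min()+x.max())/2; print(v,x.min(),x.max(),'lampframe x',(onz(s,p,v,.167)[:2]-LC)@LX,(onz(s,p,v,.167)[:2]-LC)@LY)
print('tcp lampx',(st['eef_pos'][:2]-LC)@LX, 'bail by ray at top z',[(onz(s,u,342,st['eef_pos'][2]+.05)[:2]-LC)@LX for u in (317,)])
print('tip',(onz(s,321,152,.172)[:2]-LC)@LY,'knob',[(onz(s,206,215,.122)[:2]-LC)@q for q in (LX,LY)])
go(lamp(.0305,-.01,.1296),-5.7)
"
```

```text
bail top pred [318.79135826 335.99289059]
300 288 345 316.5
320 285 347 316.0
330 283 349 316.0
340 294 338 316.0
rows 213 345
80 313 325 lampframe x 0.029138095432324883 0.060557141249652426
100 314 325 lampframe x 0.029383294361975114 0.051660563198536076
120 314 325 lampframe x 0.029399992746618954 0.04248718333328667
140 314 324 lampframe x 0.029176879712838076 0.0330171902187442
tcp lampx 0.02872858650224256 bail by ray at top z [np.float64(0.028152618493924978)]
tip 0.028099172123852333 knob [np.float64(-0.044543524710404805), np.float64(-0.022584723422214754)]
shift [0.0101 0.0014 0.0608] rot [-0.001   0.0006 -0.0027]
```

{"api": "arm_command", "payload": {"plan": [[[0.015,0.003,0.001,0.01,0,0,-0.002],[0.015,0.006,0.001,0.025,0,0,-0.002],[0.015,0.01,0.001,0.04,0,0,-0.002],[0.015,0.01,0.001,0.052,0,0,-0.002],[0.015,0.01,0.001,0.059,0,0,-0.002],[0.015,0.01,0.001,0.061,0,0,-0.002],[0.015,0.01,0.001,0.061,0,0,-0.002],[0.015,0.01,0.001,0.061,0,0,-0.002]]]}}

```text
clock: 6.85
eef_pos: [0.5366, 0.1673, 0.1303]
ee_rot: [[0.101, 0.995, 0.001], [0.995, -0.101, 0.0], [0.0, 0.001, -1.0]]
contact_force: [-0.4, -0.0, -1.4]
gripper_width: 0.0236
grasp_force: 39.9
```

```bash
python3 -c "
from h import *
go(lamp(.030,.050,.1296),-5.7);print(r.state()['eef_pos'])
s=snap('wrist','w4.png')
f=s['frame'];h=cv2.cvtColor(f,cv2.COLOR_RGB2HSV)
m=((h[...,0]>10)&(h[...,0]<30)&(h[...,1]>120)&(h[...,2]>80))
x=np.nonzero(m[330,275:360])[0]+275;print((x.min()+x.max())/2)
"
```

```text
shift [ 0.0599 -0.001   0.0008] rot [ 0.0007 -0.0003 -0.0015]
[0.53655494 0.16726349 0.1303385 ]
316.0
```

View pics/w4.png

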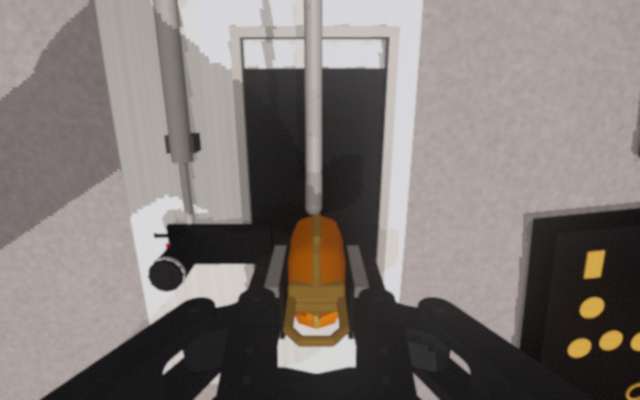

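Hook (314) and bail (316) line up within about 1 mm. Now I thread the bail over the tip.

{"api": "arm_command", "payload": {"plan": [[[0.015,0.005,-0.001,0.0005,0,0,-0.001],[0.015,0.012,-0.001,0.0005,0,0,-0.001],[0.015,0.02,-0.001,0.0005,0,0,-0.001],[0.015,0.027,-0.001,0.0005,0,0,-0.001],[0.015,0.034,-0.001,0.0005,0,0,-0.001],[0.015,0.04,-0.001,0.0005,0,0,-0.001],[0.015,0.044,-0.001,0.0005,0,0,-0.001],[0.015,0.046,-0.001,0.0005,0,0,-0.001]]]}}

```text
clock: 7.7
eef_pos: [0.5398, 0.2135, 0.1293]
ee_rot: [[0.099, 0.995, -0.0], [0.995, -0.099, 0.0], [0.0, -0.0, -1.0]]
contact_force: [-0.4, -1.1, -0.3]
gripper_width: 0.0234
grasp_force: 39.9
```

```bash
python3 -c "
from h import *
go(lamp(.030,.050,.1296),-5.7);st=r.state();print(st['eef_pos'],st['contact_force'])
s=snap('wrist');t=snap('scene')
A=cv2.resize(s['frame'][150:350,220:420],(520,520),interpolation=2);u,v=proj(t,lamp(.03,.05,.165)).astype(int);print(u,v)
B=cv2.resize(t['frame'][v-50:v+50,u-27:u+27],(280,520),interpolation=2)
cv2.imwrite('pics/w5.png',np.hstack([A,B])[:,:,::-1])
"
```

```text
shift [ 0.0136  0.0005 -0.0003] rot [-0.0002 -0.     -0.    ]
[0.5398014  0.21353552 0.12929805] [-0.38054301 -1.12832427 -0.33302895]
398 214
```

View pics/w5.png

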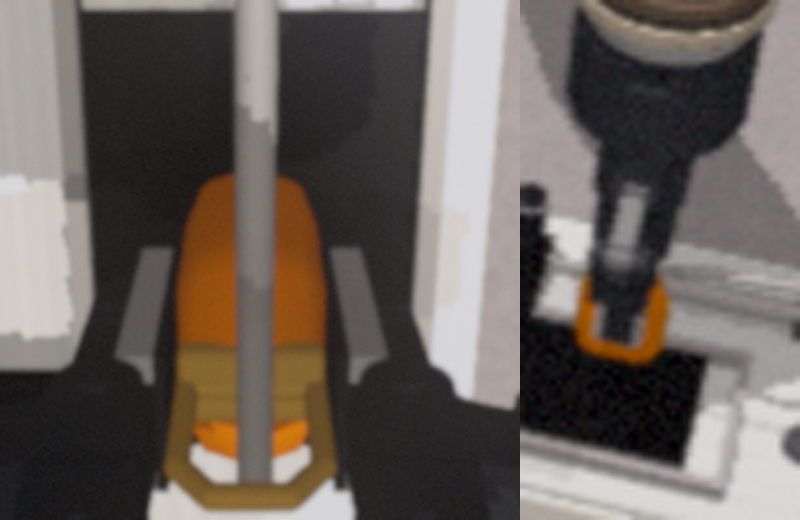

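The hook wire runs inside the bail opening, centred at crop column 255. I continue to the seat.

{"api": "arm_command", "payload": {"plan": [[[0.015,0.003,0,0,0,0,0],[0.015,0.006,0,0,0,0,0],[0.015,0.009,0,0,0,0,0],[0.015,0.011,0,0,0,0,0],[0.015,0.013,0,0,0,0,0],[0.015,0.013,0,0,0,0,0],[0.015,0.013,0,0,0,0,0],[0.015,0.013,0,0,0,0,0]]]}}

```text
clock: 8.6
eef_pos: [0.5412, 0.2258, 0.1294]
ee_rot: [[0.1, 0.995, -0.0], [0.995, -0.1, -0.0], [-0.0, -0.0, -1.0]]
contact_force: [-0.5, 0.0, -0.7]
gripper_width: 0.0235
grasp_force: 39.9
```

```bash
python3 -c "
from h import *
go(lamp(.030,.048,.119),-5.7);st=r.state();print(st['eef_pos'],st['contact_force'])
s=snap('wrist')
A=cv2.resize(s['frame'][200:360,240:400],(480,480),interpolation=2)
cv2.imwrite('pics/w6.png',A[:,:,::-1])
"
```

```text
shift [-0.0008  0.0003  0.0104] rot [-0.      0.0002 -0.0006]
[0.54117107 0.22576407 0.12935083] [-0.46048865  0.04788269 -0.70766079]
```

View pics/w6.png

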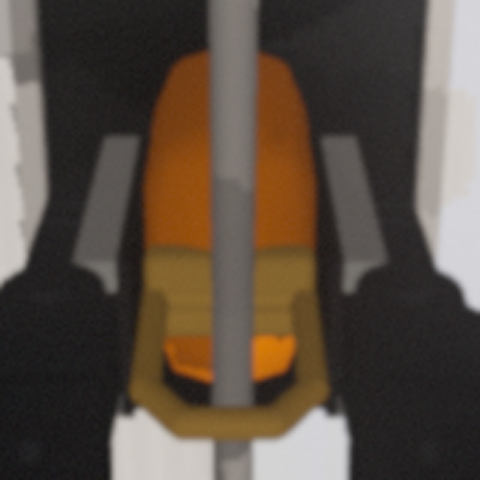

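Threaded: the wire continues past the bail's top bar at crop (233,455). Now lower it.

{"api": "arm_command", "payload": {"plan": [[[0.015,0,0,0.002,0,0,0],[0.015,0,0,0.004,0,0,0],[0.015,0,0,0.006,0,0,0],[0.015,0,0,0.008,0,0,0],[0.015,0,0,0.009,0,0,0],[0.015,0,0,0.0095,0,0,0],[0.015,0,0,0.01,0,0,0],[0.015,0,0,0.01,0,0,0]]]}}

```text
clock: 9.45
eef_pos: [0.5412, 0.226, 0.1194]
ee_rot: [[0.1, 0.995, 0.0], [0.995, -0.1, -0.0], [0.0, 0.0, -1.0]]
contact_force: [-0.0, 0.6, -0.5]
gripper_width: 0.023
grasp_force: 39.9
```

{"api": "arm_command", "payload": {"plan": [[[0.015,0,0,0.0005,0,0,0],[0.015,0,0,0.001,0,0,0],[0.015,0,0,0.0012,0,0,0],[0.015,0,0,0.0012,0,0,0],[0.024,0,0,0.0012,0,0,0],[0.026,0,0,0.0012,0,0,0],[0.028,0,0,0.0012,0,0,0],[0.03,0,0,0.0012,0,0,0]]]}}

```text
clock: 10.25
eef_pos: [0.5411, 0.2258, 0.1181]
ee_rot: [[0.1, 0.995, -0.0], [0.995, -0.1, -0.0], [-0.0, -0.0, -1.0]]
contact_force: [-0.2, 0.4, -0.4]
gripper_width: 0.03
grasp_force: 0.0
```

{"api": "arm_command", "payload": {"plan": [[[0.035,0,0,0,0,0,0],[0.04,0,0,0,0,0,0],[0.05,0,0,0,0,0,0],[0.065,0,0,0,0,0,0],[0.085,0,0,0,0,0,0],[0.085,0,0,0,0,0,0],[0.085,0,0,0,0,0,0],[0.085,0,0,0,0,0,0]]]}}

```text
clock: 11.05
eef_pos: [0.5412, 0.2259, 0.1182]
ee_rot: [[0.1, 0.995, 0.0], [0.995, -0.1, -0.0], [-0.0, 0.0, -1.0]]
contact_force: [-0.4, -0.9, -0.8]
gripper_width: 0.0852
grasp_force: 0.0
```

```bash
python3 -c "
from h import *
st=r.state();print(st['eef_pos'],st['contact_force'],st['gripper_width'])
s=snap('wrist')
A=cv2.resize(s['frame'][150:400,170:470],(600,500),interpolation=2)
cv2.imwrite('pics/w7.png',A[:,:,::-1])
"
```

```text
[0.54118905 0.22589536 0.11818885] [-0.44554    -0.88662715 -0.82652333] 0.08515576518632953
```

View pics/w7.png

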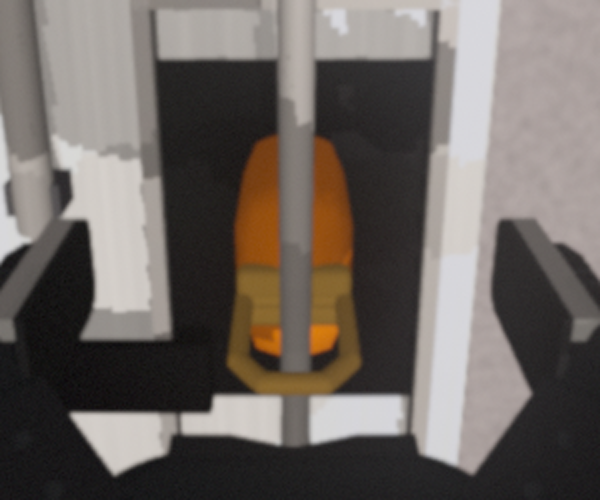

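The pendant hangs freely on the hook and the fingers are clear on both sides. I retract straight up, then go to the knob. All remaining checks will be numeric, since the views are used up.

{"api": "arm_command", "payload": {"plan": [[[0.085,0,0,-0.01,0,0,0],[0.085,0,0,-0.025,0,0,0],[0.085,0,0,-0.045,0,0,0],[0.085,0,0,-0.065,0,0,0],[0.085,0,0,-0.085,0,0,0],[0.085,0,0,-0.1,0,0,0],[0.085,0,0,-0.105,0,0,0],[0.085,0,0,-0.105,0,0,0]]]}}

```text
clock: 11.9
eef_pos: [0.5415, 0.226, 0.2242]
ee_rot: [[0.1, 0.995, 0.002], [0.995, -0.1, 0.0], [0.001, 0.002, -1.0]]
contact_force: [-0.5, -0.7, -0.2]
gripper_width: 0.085
grasp_force: 0.0
```

```bash
python3 -c "
from h import *
st=r.state();print(st['eef_pos'],st['joint_pos'])
go(lamp(-.045,-.03,.20),84.3)
s=snap('wrist');h=cv2.cvtColor(s['frame'],cv2.COLOR_RGB2HSV)
m=((h[...,0]>=7)&(h[...,0]<28)&(h[...,1]>120)&(h[...,2]>80)).astype(np.uint8); m[:,:250]=0;m[:,400:]=0
n,l,q,c=cv2.connectedComponentsWithStats(m);i=1+np.argmax(q[1:,4]);print('amber',q[i],c[i],onz(s,*c[i],.13))
print(proj(s,lamp(-.045,-.0225,.122)),proj(s,lamp(.03,.05,.1207)))
"
```

```text
[0.54148543 0.22604235 0.22416178] [ -2.07355578  23.8661787  -33.92627304  95.8223728   14.50445143
  64.65531108 -45.70475553]
shift [-0.0791 -0.0749  0.024 ] rot [ 1.6000e-03  8.0000e-04 -1.5714e+00]
amber [ 298  168   37   61 1445] [315.85121107 199.60899654] [0.54029786 0.22446525 0.13      ]
[224.38149901 278.71949413] [317.27321405 192.36730183]
```

{"api": "arm_command", "payload": {"plan": [[[0.085,-0.02,-0.02,0,0,0,-0.14],[0.085,-0.04,-0.04,0,0,0,-0.28],[0.085,-0.06,-0.06,0,0,0,-0.42],[0.085,-0.071,-0.074,0.01,0,0,-0.56],[0.085,-0.071,-0.074,0.02,0,0,-0.7],[0.085,-0.071,-0.074,0.024,0,0,-0.84],[0.085,-0.071,-0.074,0.024,0,0,-0.98],[0.085,-0.071,-0.074,0.024,0,0,-1.12]]]}}

```text
clock: 12.75
eef_pos: [0.4597, 0.1623, 0.198]
ee_rot: [[-0.855, 0.518, -0.002], [0.518, 0.855, -0.0], [0.002, -0.001, -1.0]]
contact_force: [1.3, 0.6, 0.1]
gripper_width: 0.085
grasp_force: 0.0
```

{"api": "arm_command", "payload": {"plan": [[[0.085,0,0,0,0,0,-0.14],[0.085,0,0,0,0,0,-0.28],[0.085,0,0,0,0,0,-0.42],[0.085,0,0,0,0,0,-0.451],[0.085,0,0,0,0,0,-0.451],[0.085,0,0,0,0,0,-0.451],[0.085,0,0,0,0,0,-0.451],[0.085,0,0,0,0,0,-0.451]]]}}

```text
clock: 13.55
eef_pos: [0.4604, 0.1627, 0.1992]
ee_rot: [[-0.995, 0.101, 0.0], [0.101, 0.995, -0.0], [-0.0, -0.0, -1.0]]
contact_force: [0.5, -0.5, 0.5]
gripper_width: 0.085
grasp_force: 0.0
```

```bash
python3 -c "
from h import *
st=r.state();print(st['eef_pos'],np.round(st['joint_pos'],0))
go(lamp(-.045,-.0225,.096),84.3)
s=snap('wrist');f=s['frame'];pr=proj(s,lamp(-.045,-.0225,.122));print(pr)
g=f.max(2);u,v=pr.astype(int);m=(g<70).astype(np.uint8)
m2=((f[...,0]>150)&(f[...,1]<80)&(f[...,2]<80)).astype(np.uint8)
n,l,q,c=cv2.connectedComponentsWithStats(m2)
for i in range(1,n):
  if q[i,4]>8: p=onz(s,*c[i],.07);print('red',q[i],c[i],(p[:2]-LC)@LX,(p[:2]-LC)@LY)
print(g[max(0,v-30):v+31:5,u-40:u+41:5])
"
```

```text
[0.46044816 0.1627476  0.19920634] [ 19.  20. -54. 110.  19.  59.  41.]
shift [ 0.0006 -0.0005  0.1032] rot [-0.0001  0.0002 -0.0013]
[316.87622805 206.89570937]
[[207 207 207 206 205  60  61  58 138  53  52  75 193 205 204 204 205]
 [205 204 204 204 203  61  59  54  61  53  52  72 156 144 144 142 156]
 [205 204 204 204 203  61  54  53  55  52  52  70 134 151 128 133 153]
 [208 207 206 207 206  62  55  89 101  66  53  84 177 178 176 175 179]
 [206 206 205 205 204  58 122  61  62  62 103  89 209 211 210 210 209]
 [205 206 207 206 209  87  63  63  61  61  75  90 203 211 211 211 210]
 [213 212 213 213 211  91  64  62  62  62  64 100 212 212 212 212 211]
 [212 213 213 212 212  68  64  61  60  59  90  98 211 211 210 210 210]
 [211 210 209 210 205  69  70  69  63  65  58  94 203 208 207 204 207]
 [137 129 144 146 134  61  57  57  54  54  56  79 127 146 134 133 133]
 [161 161 159 160 158  60  59  56  55  53  55  89 156 155 154 155 155]
 [195 194 195 194 193  62  56  53  54  55  53  75 154 154 154 153 154]
 [211 211 211 210 206  58  53  54  55  52  51  47  51  50  50  49  51]]
```

The knob appears where predicted, at about (315,206). Descend.

{"api": "arm_command", "payload": {"plan": [[[0.085,0,0,0.015,0,0,0],[0.085,0,0,0.035,0,0,0],[0.085,0,0,0.055,0,0,0],[0.085,0,0,0.075,0,0,0],[0.085,0,0,0.09,0,0,0],[0.085,0,0,0.099,0,0,0],[0.085,0,0,0.103,0,0,0],[0.085,0,0,0.103,0,0,0]]]}}

```text
clock: 14.4
eef_pos: [0.4604, 0.1628, 0.096]
ee_rot: [[-0.995, 0.099, -0.0], [0.099, 0.995, 0.0], [0.0, 0.0, -1.0]]
contact_force: [-0.0, -1.0, 0.1]
gripper_width: 0.0851
grasp_force: 0.0
```

{"api": "arm_command", "payload": {"plan": [[[0.06,0,0,0,0,0,0],[0.04,0,0,0,0,0,0],[0.03,0,0,0,0,0,0],[0.025,0,0,0,0,0,0],[0.02,0,0,0,0,0,0],[0.015,0,0,0,0,0,0],[0.01,0,0,0,0,0,0],[0.01,0,0,0,0,0,0]]], "grip_force": 50}}

```text
clock: 15.2
eef_pos: [0.4605, 0.162, 0.0965]
ee_rot: [[-0.995, 0.1, 0.0], [0.1, 0.995, -0.001], [-0.0, -0.001, -1.0]]
contact_force: [-1.3, -2.2, 5.9]
gripper_width: 0.0165
grasp_force: 48.6
```

```bash
python3 -c "
from h import *
st=r.state();p=st['eef_pos'];print(p,st['contact_force'],st['gripper_width'],st['grasp_force']);print((p[:2]-LC)@LX,(p[:2]-LC)@LY)"
```

```text
[0.4604994  0.16201096 0.09649994] [-1.32759107 -2.23565291  5.868067  ] 0.01645062210293469 48.62190306186676
-0.04426514220428317 -0.022697673734198308
```

{"api": "arm_command", "payload": {"plan": [[[0.01,0,-0.003,0,0,0,0],[0.01,0,-0.008,0,0,0,0],[0.01,0,-0.013,0,0,0,0],[0.01,0,-0.018,0,0,0,0],[0.01,0,-0.023,0,0,0,0],[0.01,0,-0.027,0,0,0,0],[0.01,0,-0.029,0,0,0,0],[0.01,0,-0.03,0,0,0,0]]], "grip_force": 60}}

```text
clock: 16.0
eef_pos: [0.4578, 0.1352, 0.0966]
ee_rot: [[-0.995, 0.098, 0.002], [0.098, 0.995, 0.004], [-0.001, 0.004, -1.0]]
contact_force: [1.0, 9.0, -2.6]
gripper_width: 0.0158
grasp_force: 58.6
```

```bash
python3 -c "
from h import *
st=r.state();p=st['eef_pos'];print(p,st['contact_force'],st['gripper_width'],st['grasp_force']);print((p[:2]-LC)@LX,(p[:2]-LC)@LY)
for n in ('wrist','top','scene'):
  s=snap(n,n+'_k.png');f=s['frame'].astype(int)
  m=((f[...,0]>110)&(f[...,1]<.55*f[...,0])&(f[...,2]<.55*f[...,0])).astype(np.uint8)
  k=proj(s,lamp(-.045,-.0525,.07));kn=proj(s,np.r_[p[:2],.122]);print(n,'red pred',k,'tcp knob',kn)
  nn,l,q,c=cv2.connectedComponentsWithStats(m)
  for i in range(1,nn):
    if np.linalg.norm(c[i]-k)<60: w=onz(s,*c[i],.07);print(q[i],c[i],(w[:2]-LC)@LX,(w[:2]-LC)@LY)
"
```

```text
[0.45784968 0.13517578 0.09658172] [ 0.99969357  8.96428332 -2.627699  ] 0.01584220237468858 58.63245248794556
-0.04423648948517081 -0.04966333450315995
wrist red pred [312.43541127 237.86462864] tcp knob [318.79250674 294.60842851]
[309 182   3  29  87] [310. 196.] -0.0685561229941423 -0.05371552162299252
[314 224   6  10  55] [316.50909091 228.90909091] -0.050199748540815645 -0.05032586872766069
top red pred [298.35205822 214.57876112] tcp knob [296.26231437 212.05148639]
[261 184   2   2   4] [261.5 184.5] 0.03466283894793403 0.07249631751207145
scene red pred [360.93772888 212.1922438 ] tcp knob [363.04601644 198.26365541]
[387 224  16  13 138] [394.04347826 231.21014493] -0.004641565051684462 0.04370906105953317
```

{"api": "arm_command", "payload": {"plan": [[[0.01,0,-0.001,0,0,0,0],[0.01,0,-0.002,0,0,0,0],[0.01,0,-0.003,0,0,0,0],[0.01,0,-0.003,0,0,0,0],[0.01,0,-0.003,0,0,0,0],[0.01,0,-0.003,0,0,0,0],[0.01,0,-0.003,0,0,0,0],[0.01,0,-0.003,0,0,0,0]]]}}

```text
clock: 16.95
eef_pos: [0.4576, 0.1324, 0.0966]
ee_rot: [[-0.995, 0.098, 0.002], [0.098, 0.995, 0.004], [-0.001, 0.004, -1.0]]
contact_force: [0.2, 7.2, -1.2]
gripper_width: 0.016
grasp_force: 58.7
```

```bash
cat > m.py <<'E'
from h import *
for k in range(3):
  s=snap('wrist'); st=r.state();p=st['eef_pos'];print(np.round(p,4),np.round(st['contact_force'],1),st['gripper_width'],st['grasp_force'],(p[:2]-LC)@LX,(p[:2]-LC)@LY)
f=s['frame'].astype(int)
m=((f[...,0]>110)&(f[...,1]<.55*f[...,0])&(f[...,2]<.55*f[...,0])).astype(np.uint8)
nn,l,q,c=cv2.connectedComponentsWithStats(m)
for i in range(1,nn):
  if q[i,4]>15 and 150<c[i][1]<300 and 250<c[i][0]<400: w=onz(s,*c[i],.07);print(q[i],c[i],(w[:2]-LC)@LX,(w[:2]-LC)@LY)
g=s['frame'].max(2)
for v in (190,200,): print(''.join(map(str,g[v,280:345]//26)))
t=snap('top');f=t['frame'];h=cv2.cvtColor(f,cv2.COLOR_RGB2HSV)
u,v=proj(t,lamp(.03,.05,.13)).astype(int);print(u,v)
m=((h[...,0]>=7)&(h[...,0]<28)&(h[...,1]>110)&(h[...,2]>70));y,x=np.nonzero(m[v-15:v+16,u-15:u+16]);print('amber top',len(x),x.mean()+u-15,y.mean()+v-15)
E
python3 m.py
```

```text
[0.4576 0.1324 0.0966] [-0.1  8.9 -1.7] 0.016199971471944442 58.652220368385315 -0.044223364172090766 -0.05247341551052696
[0.4576 0.1324 0.0966] [-0.2  7.4 -1.5] 0.01595666956372142 58.65258872509003 -0.04421889334725335 -0.05244928535526788
[0.4576 0.1324 0.0966] [ 1.   8.1 -0.6] 0.015849594266514385 58.65257978439331 -0.044233818981149864 -0.052472128268989345
[314 182   4  29 112] [315.5 196. ] -0.06856199302592282 -0.053684733742571676
[314 225   6   9  53] [316.45283019 228.9245283 ] -0.05019634364063687 -0.05315423209563055
55555555555555555555555555555555555555555555555555555555666666666
55555555555555555555555555555555555555555555555555555555555555555
265 182
amber top 35 263.1714285714286 183.68571428571428
```

{"api": "arm_command", "payload": {"plan": [[[0.01,0,-0.0005,0,0,0,0],[0.01,0,-0.0005,0,0,0,0],[0.01,0,-0.0005,0,0,0,0],[0.01,0,-0.0005,0,0,0,0],[0.01,0,-0.0005,0,0,0,0],[0.01,0,-0.0005,0,0,0,0],[0.01,0,-0.0005,0,0,0,0],[0.01,0,-0.0005,0,0,0,0]]]}}

```text
clock: 17.95
eef_pos: [0.4576, 0.132, 0.0966]
ee_rot: [[-0.995, 0.098, 0.002], [0.098, 0.995, 0.004], [-0.001, 0.004, -1.0]]
contact_force: [0.5, 10.0, -1.9]
gripper_width: 0.0159
grasp_force: 58.6
```

```bash
python3 m.py && python3 -c "
from h import *
print(finish_job())"
```

```text
[0.4575 0.132  0.0966] [ 0.7  8.7 -1.3] 0.016126849486022162 58.64335656166077 -0.0442570298249857 -0.05282043733252359
[0.4575 0.132  0.0966] [ 0.8  8.5 -2.6] 0.01610315564106986 58.64328861236572 -0.04424172255703952 -0.05284487820729969
[0.4575 0.132  0.0966] [ 0.5  8.7 -1.2] 0.01639847055583216 58.643301129341125 -0.044237212629967694 -0.05283050304608179
[315 182   3  29  86] [316.01162791 196.1627907 ] -0.06847161504362864 -0.05378577194043521
[314 224   6  10  56] [316.42857143 228.66071429] -0.05034515195998561 -0.05353074603843058
55555555555555555555555555555555555555555555555555555555566666666
55555555555555555555555555555555555555555555555555555555555555555
265 182
amber top 37 263.3243243243243 183.75675675675677
the job is handed in; nothing more can be done
None
```

The job is handed in at about 18 s: the amber pendant hangs freely by its bail on the hook, and the gripper is holding the shutter knob at the red half mark, about 30 mm open against roughly 8.6 N of spring force.

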